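# Open the pressure cap of a spray-paint pot

### The arm

A 6-joint arm with a two-finger parallel gripper is mounted at the origin on the work surface. World frame = base frame: x ahead of the robot, y to its left, z up, the work surface at z = 0. Lengths are in m, angles in degrees, forces in N, time in s.
With the tool pointing down it reaches from about 0.35 to 0.975 m from the base axis. Payload 4.9 kg.
Tool frame: the origin (TCP) lies on the centre line of the jaws, within the pads' length; the fingertips stand 14 mm ahead of it and the grasp point (between the pads) lies 5 mm behind it; z points along the fingers, y is the line along which they close (so a half turn about z gives the same grasp; the last joint's range is limited). The gripper opens to 85 mm and grips with 20 to 120 N. Pads are 22 mm wide; open, the fingers measure 114 mm over their backs; the gripper's body (76 mm by 85 mm) begins 54 mm behind the grasp point. The pads swing forward as they close: fully open they stand 13 mm farther back than shut.
Start: joints at [63.083, 3.019, 92.412, -0, 84.569, -6.818], TCP at [0.215, 0.587, 0.245] pointing down, gripper open.
Joint ranges: [-172.51, 172.51], [-57.92, 126.97], [3.15, 148.05], [-58.71, 238.71], [5.1, 150.11], [-179.66, 179.66]. Speed limits (degrees/s): [147.25, 147.25, 180, 180, 180, 180].

### API

Orientations are given as [roll, pitch, yaw] about the fixed x, y, z axes, in that order (R = Rz(yaw) Ry(pitch) Rx(roll)).
In Python, from station import sensors, cams, ticket gives the robot as it stands.
- The arm moves only by the tool move_arm, never from a script. Its argument "targets" is a list that holds one entry, the list of rows, each a list of 6 numbers: the shift along the world's x, y, z in units of 800 mm (1.0 is 800 mm), then the turn, a rotation vector about the world's x, y, z in units of 180 degrees (1.0 is 180 degrees). In form: [[[x, y, z, rx, ry, rz], ...]]. A call has 1 to 12 rows; each row is the pose to reach, as a shift and turn from the pose commanded when the call began, turning the shorter way round; what a row does not reach only later rows make up. A row lasts 1/8 s, in which the tool goes at most 62.5 mm and 10.7 degrees, less where a joint would pass 70% of its speed; a pose out of reach is approached as far as the arm can. A call with a number of a shift or a turn outside -1 to 1 is refused whole. A call with a gripper value outside its range is refused whole. "fingers" is the finger opening in mm, from 0 to 85.4, set as the call begins (left out, the last holds). The fingers move at their own pace and stop on an object; "newtons" is the grip in N (left out, the last holds). Time passes only in rows, so rows that repeat a pose let the fingers close. It gives the time, the measured TCP pose, the force, the opening and the grip force at its end, in the units of the state.
- sensors.state(): the state, without advancing time (a new reading comes with each control period).
- cams.snapshot(name): name is "scene" or "top" or "wrist"; returns a dict with "image" (384x512x3 uint8, blue, green, red), "intrinsics" (3x3 intrinsics, pixels), "extrinsics" (4x4, takes a point from world to camera coordinates). Camera axes: x right, y up, looking along -z (the intrinsics and any distortion apply to the point x, -y, -z); pixel columns grow to the right and rows downward; lengths in m; the calibration is good to about 2 mm. The wrist camera is an equidistant fisheye: a pixel r from the principal point sees the ray r / f radians off the axis. A picture is of the moment at which its call begins. There is no depth.
- ticket.close_job(): hands the job in; it is judged then, once.
The state is a dict: "time_s": time; "joints": joint angles; "qvel": joint speeds; "effort": joint torques, N m; "ee_pos": TCP position; "eef_rot": TCP orientation; "force": force on the tool from outside, world axes, zero at the start; "wrist_torque": the same for the moment, N m; "finger_gap": finger opening in m; "finger_force": force on a finger pad.
Only numpy, scipy, OpenCV 4.12 (cv2) and the standard library are available. Lean on these libraries where they do the work, as an engineer would, in place of code of your own. Each camera call takes 0.05 s, during which the arm holds its last target. There are 200 camera calls.

### The job

Open the spray-paint pressure pot: without pressing it down, turn its cap anticlockwise (seen from above) until it comes up against its first stop, and only then press it down against its spring and turn on past the stop until it is released. Lift the cap off and set it down gently, upright, in the shallow tray. Use no more than gentle hand force on the cap and its stop, do not drop the cap, and leave the other things on the table where they are.

Things in the scene. Friction and masses are not known exactly. Their poses are not given: they have to be found in the camera images.
- cap_grip (a point): Bare metal pressure cap, about 180 g: round plate 68 mm across, 6 mm thick, with an upright flat grip bar on top (54 mm long, 14 thick, 30 tall). This point: on the cap's axis inside the bar, 22 mm above the plate, 8 mm below the bar's top, 50.5 mm above the cap's flat foot. z up, x along the bar, y across its 14 mm.
- cap: The same cap, same axes; origin at the centre of its flat foot, 139.5 mm above the table when closed. Under the plate a stem 29 mm across goes into the neck; at its foot a cross-bar parallel to the grip bar (50 x 8 x 5 mm) is caught under a ledge in the neck, with 2.5 mm play sideways. Clear of the neck once raised 20 mm.
- mouth (a point): Centre of the neck's top. Unseen inside: the cap turns freely anticlockwise 0.2 to 0.7 rad (differs every time) to its first stop, a hard tooth. Pressed 6 mm down it passes under; 0.75 rad beyond the stop it is surely past and may be let up; about 0.9 to 1.05 rad beyond the stop is a final stop, where (and up to 0.15 rad short of it) it lifts straight out. Frame turns with the pot.
- seat (a joint): How far the spring-loaded rubber seat in the neck, under the cap's foot, is pressed down, in m: 0 at rest, 0.009 at its hard bottom. It takes 6 N to start it and 0.9 N more per mm (12 N at 7 mm). Too rough: over 28 N down on the seat, over 15 N a side on the first stop's tooth (0.6 N m of turning), over 60 N in all contacts of cap and pot together.
- pot: The pressure pot, round, bare metal, fixed to the table: 156 mm across at the foot, shoulder 88 to 118 mm high, neck 66 mm across, its top 150 mm above the table. Origin: centre of its underside, on the axis of neck and cap. A gauge and an outlet stub stick out of its side up to 30 mm, below 80 mm high. Its yaw does not tell exactly where the stops are.
- tray: A shallow white enamel tray, 160 x 160 mm outside, walls 4 mm thick and 16 mm high, floor 4 mm thick, fixed to the table. Origin: centre of its underside; sides along x and y.
- tape: Bystander: a roll of tape, 64 mm across, 22 mm high. To be left alone. Origin at the centre of its underside.
- jar: Bystander: a low glass jar, 48 mm across, 58 mm high. To be left alone. Origin at the centre of its underside.
- bottle: Bystander: a paint bottle, 52 mm across, 130 mm high. To be left alone. Origin at the centre of its underside.
- brushes: Bystander: a clay pot of brushes, 72 mm across, brush tips 175 mm high. To be left alone. Origin at the centre of its underside.
- tin: Bystander: a metal tin, 74 mm across, 95 mm high. To be left alone. Origin at the centre of its underside.
- knife: Bystander: a painter's spatula 190 mm long, lying flat. To be left alone. Origin at the centre of its underside.
- mug: Bystander: a mug, 76 mm across, 80 mm high. To be left alone. Origin at the centre of its underside.

How it is judged:
By the outcome, as a careful person would: the job done as asked, in the order asked, and still so for the second after the job is handed in, with the robot touching nothing.
It also fails if it takes over 72 s, if anything falls off the work surface, if the arm or the gripper's body presses on something with over 40 N, if the wrist force passes 120 N, or if a joint passes its speed limit or range.

## Working session

There is one attempt and no reset: what is moved stays moved. The work goes in short steps, Python scripts to look and compute and a tool call to move; the robot and the scene stay as the last step left them, time stands still between calls to the robot, and variables do not carry over. Pictures are saved under pics/ and viewed, at most 10 in all, crops included, and the job is handed in when it is done.

Besides the shell and the picture viewer there is one more tool, called after "Emit:" as name([rows], argument=value, ...), one row to a line, values as JSON. move_arm: Moves the arm, as the interface text tells. Shifts and turns lie within -1 to 1; 1 stands for 800 mm of shift or 180 degrees of turn. Its arguments: {"type":"object","properties":{"targets":{"type":"array","items":{"type":"array","items":{"type":"array","items":{"type":"number","minimum":-1,"maximum":1}}}},"fingers":{"type":"number"},"newtons":{"type":"number"}},"required":["targets"]}

```bash
mkdir -p pics; ls; python3 - <<'E'
from station import sensors,cams
import cv2,numpy as np
print(sensors.state())
for n in("scene","top","wrist"):
    s=cams.snapshot(n); cv2.imwrite(f"pics/{n}0.png",s["image"]); np.savez(f"pics/{n}0.npz",**s)
    print(n,s["intrinsics"].tolist(),np.round(s["extrinsics"],4).tolist(),[k for k in s])
a=[cv2.imread(f"pics/{n}0.png") for n in("scene","top")]
E
```

```text
pics
{'time_s': 0.0, 'joints': array([ 6.30824625e+01,  3.05545609e+00,  9.24930598e+01, -9.87110532e-04,
        8.45676021e+01, -6.81901150e+00]), 'qvel': array([-0.07461478, -0.01049556,  0.00839816, -0.12183218, -0.00634394,
        0.10037274]), 'effort': array([ 1.45741476e-03, -3.93678761e+01, -3.70178175e+01, -2.64452234e-05,
        6.89784836e-03,  2.08265000e-06]), 'ee_pos': array([0.2145124, 0.5863991, 0.2440724]), 'eef_rot': array([-1.79884587e+02, -1.28115457e-02,  1.59901556e+02]), 'force': array([-0.4273717 , -0.71034371,  0.53128769]), 'wrist_torque': array([-0.01527326, -0.00544951, -0.01020109]), 'finger_force': 0.0, 'finger_gap': 0.08535327918333312}
scene [[452.47859828033535, 0.0, 253.79602551457404], [0.0, 452.47859828033535, 191.56246734293035], [0.0, 0.0, 1.0]] [[0.6508, 0.7592, -0.0092, -0.3454], [-0.6254, 0.5429, 0.5606, 0.2789], [0.4306, -0.359, 0.8281, -1.4424], [0.0, 0.0, 0.0, 1.0]] ['image', 'intrinsics', 'extrinsics']
top [[435.22080799691446, 0.0, 254.79720463596644], [0.0, 435.22080799691446, 190.9567283253818], [0.0, 0.0, 1.0]] [[-0.0111, -0.9999, -0.0092, 0.0124], [0.9889, -0.0124, 0.1483, -0.5681], [-0.1484, -0.0074, 0.9889, -1.1316], [0.0, 0.0, 0.0, 1.0]] ['image', 'intrinsics', 'extrinsics']
wrist [[297.3186396354542, 0.0, 251.60725951979902], [0.0, 297.3186396354542, 194.65944417954762], [0.0, 0.0, 1.0]] [[0.344, 0.939, -0.0018, -0.6237], [-0.8899, 0.3254, -0.3197, 0.041], [-0.2996, 0.1115, 0.9475, -0.3806], [0.0, 0.0, 0.0, 1.0]] ['image', 'intrinsics', 'extrinsics']
```

View pics/top0.png

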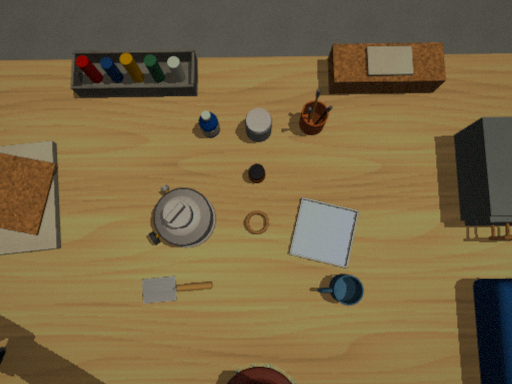

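View pics/scene0.png

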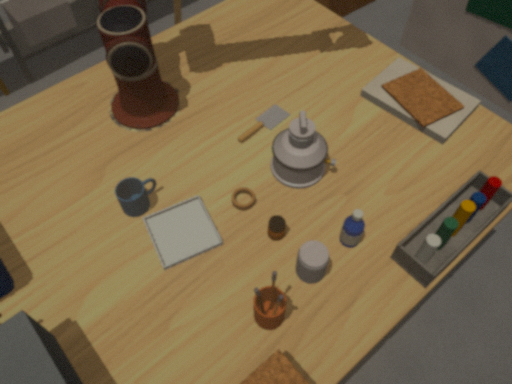

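```bash
cat > h.py <<'E'
import numpy as np,cv2
def ray(s,u,v,fish=False):
    K=s["intrinsics"];E=s["extrinsics"];R=E[:3,:3];t=E[:3,3]
    a=(u-K[0,2])/K[0,0];b=(v-K[1,2])/K[1,1]
    if fish:
        th=np.hypot(a,b);k=np.sin(th)/max(th,1e-9);d=np.array([a*k,-b*k,-np.cos(th)])
    else: d=np.array([a,-b,-1.])
    d=R.T@d; return -R.T@t,d/np.linalg.norm(d)
def onz(s,u,v,z,f=False):
    c,d=ray(s,u,v,f); return c+d*(z-c[2])/d[2]
def tri(rs):
    A=sum(np.eye(3)-np.outer(d,d) for c,d in rs);b=sum((np.eye(3)-np.outer(d,d))@c for c,d in rs)
    p=np.linalg.solve(A,b); return p,[np.linalg.norm(np.cross(p-c,d)) for c,d in rs]
def proj(s,p,fish=False):
    K=s["intrinsics"];E=s["extrinsics"];q=E[:3,:3]@p+E[:3,3];x=np.array([q[0],-q[1],-q[2]])
    if fish:
        r=np.hypot(x[0],x[1]);th=np.arctan2(r,x[2]);x=np.array([x[0]/r*th,x[1]/r*th,1])
    return K[0,0]*x[0]/x[2]+K[0,2],K[1,1]*x[1]/x[2]+K[1,2]
E
python3 - <<'E'
from h import *
T=np.load("pics/top0.npz");S=np.load("pics/scene0.npz")
for n,a in(("tray",((323,232),(184,231))),("cap",((179,212),(303,122)))):
    print(n,tri([ray(T,*a[0]),ray(S,*a[1])]))
# tray by white mask
for n,s,c in(("top",T,(323,232)),("scene",S,(184,231))):
    im=s["image"];hsv=cv2.cvtColor(im,cv2.COLOR_BGR2HSV)
    m=((hsv[...,1]<45)&(hsv[...,2]>130)).astype(np.uint8);m=cv2.morphologyEx(m,cv2.MORPH_OPEN,np.ones((3,3)))
    k,l,st,ce=cv2.connectedComponentsWithStats(m); i=l[c[1],c[0]]
    pts=np.argwhere(l==i)[:,::-1].astype(np.int32);r=cv2.minAreaRect(pts);print(n,i,st[i],r)
    b=cv2.boxPoints(r); print([np.round(onz(s,*p,0.016),3).tolist() for p in b])
a=cv2.resize(T["image"][170:260,135:235],(500,450),interpolation=cv2.INTER_CUBIC)
b=cv2.resize(S["image"][105:195,262:342],(400,450),interpolation=cv2.INTER_CUBIC)
w=T["image"]
cv2.imwrite("pics/crop1.png",cv2.resize(np.hstack([a,b]),(800,400)))
E
```

```text
tray (array([ 0.45843072, -0.17887605,  0.0038001 ]), [np.float64(0.0012016578046495257), np.float64(0.0012016578046494082)])
cap (array([0.50069904, 0.18558316, 0.19120716]), [np.float64(0.0038681655356323902), np.float64(0.0038681655356324544)])
top 5 [ 291  200   63   66 3051] ((322.3182678222656, 232.7996368408203), (55.67121887207031, 55.848514556884766), 12.804265022277832)
[[0.399, -0.084, 0.016], [0.547, -0.122, 0.016], [0.511, -0.269, 0.016], [0.365, -0.229, 0.016]]
scene 5 [ 147  199   74   67 3017] ((182.41806030273438, 231.09835815429688), (50.5604248046875, 63.329376220703125), 66.37062072753906)
[[0.371, -0.243, 0.016], [0.406, -0.081, 0.016], [0.553, -0.126, 0.016], [0.515, -0.277, 0.016]]
```

View pics/crop1.png

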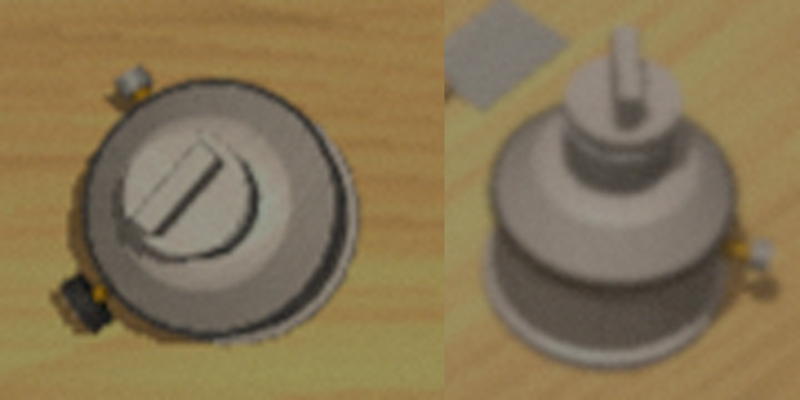

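Emit:
move_arm([
  [[0.02,-0.03,0.02,0,0,-0.01],[0.08,-0.11,0.05,0,0,-0.03],[0.13,-0.18,0.07,0,0,-0.05],[0.18,-0.25,0.07,0,0,-0.07],[0.23,-0.32,0.07,0,0,-0.09],[0.28,-0.39,0.07,0,0,-0.1],[0.32,-0.45,0.07,0,0,-0.117],[0.345,-0.485,0.07,0,0,-0.117],[0.355,-0.5,0.07,0,0,-0.117],[0.355,-0.5,0.07,0,0,-0.117],[0.355,-0.5,0.07,0,0,-0.117]],
])

```text
time_s: 1.52
ee_pos: [0.4983, 0.1874, 0.301]
eef_rot: [-180.0, -0.0, 138.9]
force: [-0.4, -0.3, -0.0]
finger_gap: 0.0854
finger_force: 0.0
```

```bash
python3 - <<'E'
from station import sensors,cams
from h import *
s=cams.snapshot("wrist"); np.savez("pics/w1.npz",**s); im=s["image"]
E=s["extrinsics"];print(-E[:3,:3].T@E[:3,3]);st=sensors.state();print(st["ee_pos"],st["eef_rot"],st["joints"],st["time_s"])
u,v=proj(s,np.array([.5,.188,.198]),True);print(u,v)
for n in("top","scene"):
    q=cams.snapshot(n);np.savez(f"pics/{n}1.npz",**q)
cv2.imwrite("pics/w1.png",im)
E
```

```text
[0.43613993 0.24124006 0.42948454]
[0.49820029 0.18773734 0.30110448] [-1.79990533e+02 -3.22644975e-02  1.38908819e+02] [ 1.26263481e+01 -1.12959238e+01  1.00717271e+02  2.04075245e-02
  9.06053775e+01 -3.62822632e+01] 1.575
254.00509472792058 200.591684415051
```

View pics/w1.png

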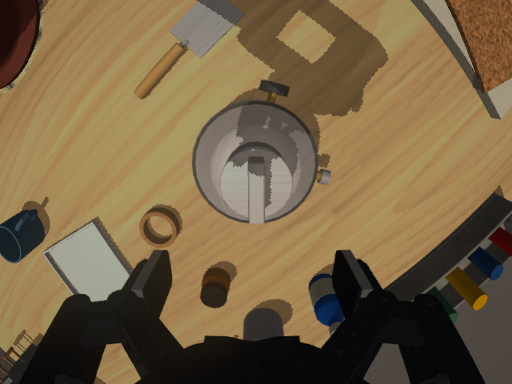

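```bash
python3 - <<'E'
from h import *
im=np.load("pics/w1.npz")["image"]
cv2.imwrite("pics/c2.png",cv2.resize(im[140:230,200:310],None,fx=6,fy=6,interpolation=cv2.INTER_CUBIC))
E
```

```text
(no output)
```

View pics/c2.png

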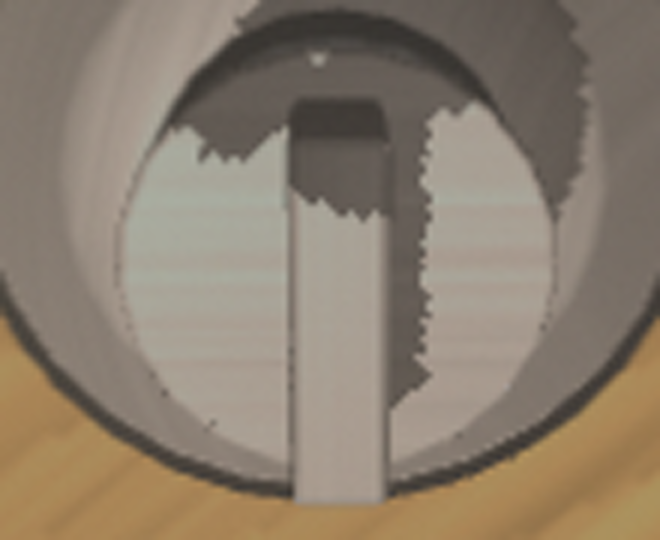

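```bash
python3 - <<'E'
from h import *
W=np.load("pics/w1.npz");T=np.load("pics/top0.npz");S=np.load("pics/scene0.npz")
px=lambda x,y:(200+(x+.5)/6-.5,140+(y+.5)/6-.5)
C=[onz(W,*px(*p),.198,True) for p in((290,136),(387,136),(387,503),(295,503))]
C=np.array(C);print(np.round(C,4),"len",np.linalg.norm((C[0]+C[1]-C[2]-C[3])/2),"w",np.linalg.norm((C[0]-C[1])),np.linalg.norm(C[2]-C[3]))
d=(C[0]+C[1]-C[2]-C[3]);print("ctr",C.mean(0),"yaw",np.degrees(np.arctan2(d[1],d[0])))
P=[onz(W,*px(*p),.168,True) for p in((118,262),(556,262),(337,38))];print("plate",np.round(P,4),(P[0]+P[1])/2,np.linalg.norm(P[0]-P[1]))
# circle through plate points
A=np.array([[2*p[0],2*p[1],1] for p in P]);b=[p[0]**2+p[1]**2 for p in P];c=np.linalg.solve(A,b);print("circ",c[:2],np.sqrt(c[2]+c[0]**2+c[1]**2))
# top view bar top: crop px scale 4.444
tp=lambda x,y:(135+x/4.444,170+y/4.444)
q=[tp(*p) for p in((203,135),(222,157),(155,234),(128,222))];m=np.mean(q,0)
print("topview",onz(T,*m,.198))
cw=ray(W,*px(340,309),True)  # approx; use projection of centre
u=proj(W,C.mean(0),True);print(tri([ray(W,*u,True),ray(T,*m)]))
E
```

```text
[[0.4724 0.2056 0.198 ]
 [0.4808 0.2153 0.198 ]
 [0.5213 0.1809 0.198 ]
 [0.5127 0.1711 0.198 ]] len 0.05307362153088824 w 0.012865999615698795 0.013069345485992298
ctr [0.49678715 0.19321986 0.198     ] yaw 139.49053998761312
plate [[0.4745 0.1681 0.168 ]
 [0.5187 0.2188 0.168 ]
 [0.4705 0.2161 0.168 ]] [0.49658483 0.19346401 0.168     ] 0.06725845840772984
circ [0.49591386 0.1940501 ] 0.033641027762701274
topview [0.49761637 0.1908381  0.198     ]
(array([0.49826931, 0.19198798, 0.19214674]), [np.float64(5.349887021352345e-05), np.float64(5.3498870213475527e-05)])
```

Emit:
move_arm([
  [[-0.002,0.007,-0.03,0,0,0.003],[-0.002,0.007,-0.07,0,0,0.003],[-0.002,0.007,-0.1,0,0,0.003],[-0.002,0.007,-0.12,0,0,0.003],[-0.002,0.007,-0.13,0,0,0.003],[-0.002,0.007,-0.135,0,0,0.003],[-0.002,0.007,-0.135,0,0,0.003],[-0.002,0.007,-0.135,0,0,0.003]],
])

```text
time_s: 2.68
ee_pos: [0.4977, 0.1926, 0.1942]
eef_rot: [179.9, 0.1, 139.4]
force: [-0.7, -0.2, -0.2]
finger_gap: 0.0854
finger_force: 0.0
```

```bash
python3 - <<'E'
from station import sensors,cams
from h import *
s=cams.snapshot("wrist"); np.savez("pics/w2.npz",**s); im=s["image"]
st=sensors.state();print(st["ee_pos"],st["eef_rot"],st["force"],st["wrist_torque"])
print(proj(s,np.array([.4966,.1932,.198]),True))
cv2.imwrite("pics/w2.png",cv2.resize(im[150:350,120:400],None,fx=2.8,fy=2.8,interpolation=cv2.INTER_CUBIC))
E
```

```text
[0.49763325 0.19257471 0.19417154] [1.79934575e+02 4.86837250e-02 1.39374869e+02] [-0.19345937 -0.92839703 -0.29407905] [-0.03745436  0.08103481  0.00345402]
(np.float64(251.92563438979465), np.float64(269.4679977728042))
```

View pics/w2.png

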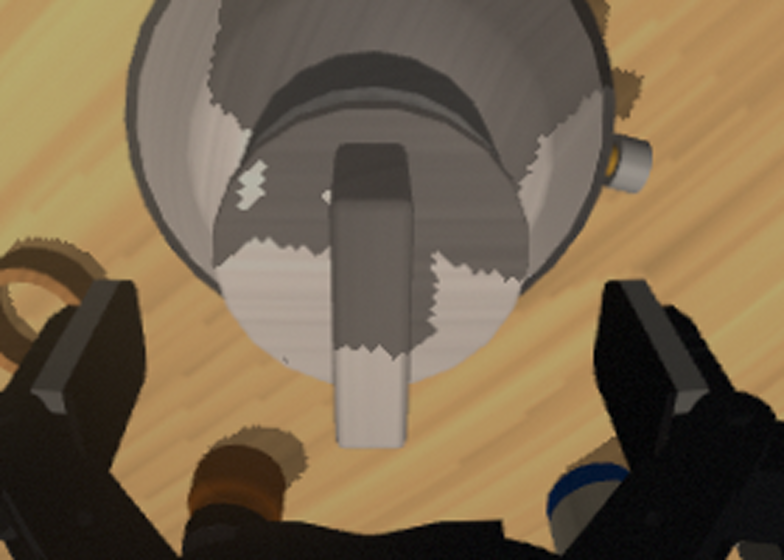

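```bash
python3 - <<'E'
from h import *
W=np.load("pics/w2.npz");V=np.load("pics/w1.npz")
p2=lambda x,y:(120+(x+.5)/2.8-.5,150+(y+.5)/2.8-.5); p1=lambda x,y:(200+(x+.5)/6-.5,140+(y+.5)/6-.5)
a=((332,200),(412,200),(407,447),(336,447));b=((290,136),(387,136),(387,503),(295,503))
C=np.array([onz(W,*p2(*p),.198,True) for p in a]);d=C[0]+C[1]-C[2]-C[3]
print(C.mean(0),np.linalg.norm(d/2),np.degrees(np.arctan2(d[1],d[0])))
t=[tri([ray(W,*p2(*x),True),ray(V,*p1(*y),True)])[0] for x,y in zip(a,b)];print(np.round(t,4),np.mean(t,0))
P=[onz(W,*p2(*p),.168,True) for p in((213,238),(528,245),(370,105))]
A=np.array([[2*p[0],2*p[1],1] for p in P]);c=np.linalg.solve(A,[p[0]**2+p[1]**2 for p in P]);print("circ",c[:2],np.sqrt(c[2]+c[0]**2+c[1]**2))
E
```

```text
[0.49676605 0.19339828 0.198     ] 0.05262954415116 139.33505523451618
[[0.4723 0.2057 0.1985]
 [0.4809 0.2155 0.1983]
 [0.5217 0.1808 0.197 ]
 [0.5128 0.1708 0.1973]] [0.49692999 0.19318711 0.19780362]
circ [0.49665158 0.19329803] 0.033216345904033384
```

Emit:
move_arm([
  [[-0.0012,0.001,-0.003,0,0,0],[-0.0012,0.001,-0.003,0,0,0]],
], fingers=30, newtons=40)

```text
time_s: 2.98
ee_pos: [0.496, 0.1933, 0.1907]
eef_rot: [-180.0, -0.0, 139.4]
force: [-0.1, -0.5, -0.1]
finger_gap: 0.0514
finger_force: 0.0
```

Emit:
move_arm([
  [[0,0,0,0,0,0],[0,0,0,0,0,0],[0,0,0,0,0,0],[0,0,0,0,0,0],[0,0,0,0,0,0],[0,0,0,0,0,0]],
], fingers=5)

```text
time_s: 3.72
ee_pos: [0.4962, 0.1933, 0.191]
eef_rot: [-180.0, 0.0, 139.4]
force: [-0.7, -0.2, 1.3]
finger_gap: 0.0131
finger_force: 43.5
```

```bash
cat > st.py <<'E'
from station import sensors
import numpy as np
s=sensors.state()
for k in("time_s","ee_pos","eef_rot","force","wrist_torque","finger_gap","finger_force"):print(k,np.round(s[k],4))
print("q6",s["joints"][5])
E
python3 st.py
```

```text
time_s 3.725
ee_pos [0.4962 0.1933 0.191 ]
eef_rot [-1.799967e+02  3.000000e-03  1.393802e+02]
force [-0.7229 -0.2055  1.2671]
wrist_torque [-0.0897  0.0655  0.0624]
finger_gap 0.0131
finger_force 43.5447
q6 -36.10292731333538
```

Emit:
move_arm([
  [[0,0,0,0,0,0.01],[0,0,0,0,0,0.02],[0,0,0,0,0,0.03],[0,0,0,0,0,0.04],[0,0,0,0,0,0.05],[0,0,0,0,0,0.05]],
])

```text
time_s: 4.47
ee_pos: [0.4963, 0.1933, 0.191]
eef_rot: [180.0, 0.0, 148.4]
force: [-1.5, 1.0, 1.7]
finger_gap: 0.0131
finger_force: 43.7
```

```bash
python3 st.py
```

```text
time_s 4.475
ee_pos [0.4963 0.1933 0.191 ]
eef_rot [1.799900e+02 9.100000e-03 1.484044e+02]
force [-1.5201  1.0447  1.6768]
wrist_torque [-0.0026  0.151  -0.0083]
finger_gap 0.0131
finger_force 43.7029
q6 -45.12776302472924
```

Emit:
move_arm([
  [[0,0,0,0,0,0],[0,0,0,0,0,0.006],[0,0,0,0,0,0.012],[0,0,0,0,0,0.018]],
], newtons=20)

```text
time_s: 4.97
ee_pos: [0.4963, 0.1934, 0.191]
eef_rot: [180.0, 0.0, 151.7]
force: [-1.8, 0.7, 2.1]
finger_gap: 0.013
finger_force: 43.7
```

```bash
python3 st.py
```

```text
time_s 4.975
ee_pos [0.4963 0.1934 0.191 ]
eef_rot [1.799819e+02 3.300000e-03 1.516786e+02]
force [-1.8154  0.7406  2.102 ]
wrist_torque [ 0.0643  0.1585 -0.1399]
finger_gap 0.013
finger_force 43.7464
q6 -48.40388174456622
```

Emit:
move_arm([
  [[0,0,0,0,0,0.003],[0,0,0,0,0,0.003]],
], newtons=20, fingers=5)

```text
time_s: 5.22
ee_pos: [0.4963, 0.1934, 0.191]
eef_rot: [180.0, 0.0, 152.2]
force: [-0.7, 1.0, 1.9]
finger_gap: 0.0131
finger_force: 43.8
```

```bash
python3 st.py
```

```text
time_s 5.225
ee_pos [0.4963 0.1934 0.191 ]
eef_rot [1.799836e+02 5.000000e-03 1.521546e+02]
force [-0.6774  1.0135  1.9417]
wrist_torque [ 0.1356  0.0679 -0.1462]
finger_gap 0.0131
finger_force 43.7736
q6 -48.87930823340157
```

Emit:
move_arm([
  [[0,0,0,0,0,0.004],[0,0,0,0,0,0.008],[0,0,0,0,0,0.008]],
])

```text
time_s: 5.6
ee_pos: [0.4963, 0.1933, 0.191]
eef_rot: [180.0, 0.0, 153.6]
force: [0.2, 1.3, 2.1]
finger_gap: 0.0133
finger_force: 44.1
```

```bash
python3 st.py
```

```text
time_s 5.6
ee_pos [0.4963 0.1933 0.191 ]
eef_rot [1.799878e+02 5.400000e-03 1.535876e+02]
force [0.2332 1.2547 2.0554]
wrist_torque [ 0.1429  0.0695 -0.4358]
finger_gap 0.0133
finger_force 44.0506
q6 -50.31474970484552
```

Emit:
move_arm([
  [[0,0,0,0,0,-0.004],[0,0,0,0,0,-0.008],[0,0,0,0,0,-0.008],[0,0,-0.001,0,0,-0.008],[0,0,-0.002,0,0,-0.008],[0,0,-0.003,0,0,-0.008],[0,0,-0.004,0,0,-0.008],[0,0,-0.004,0,0,-0.008]],
])

```text
time_s: 6.6
ee_pos: [0.4964, 0.1934, 0.1893]
eef_rot: [180.0, 0.0, 152.2]
force: [-2.0, -0.3, 9.2]
finger_gap: 0.013
finger_force: 44.7
```

```bash
python3 st.py
```

```text
time_s 6.6
ee_pos [0.4964 0.1934 0.1893]
eef_rot [1.799861e+02 2.950000e-02 1.521809e+02]
force [-2.032  -0.3261  9.1551]
wrist_torque [-0.0009  0.588  -0.0959]
finger_gap 0.013
finger_force 44.7286
q6 -48.89636924852559
```

Emit:
move_arm([
  [[0,0,-0.002,0,0,0],[0,0,-0.004,0,0,0],[0,0,-0.006,0,0,0],[0,0,-0.008,0,0,0],[0,0,-0.008,0,0,0],[0,0,-0.008,0,0,0]],
])

```text
time_s: 7.35
ee_pos: [0.4965, 0.1934, 0.1835]
eef_rot: [180.0, 0.0, 152.2]
force: [-4.5, 0.2, 10.7]
finger_gap: 0.0132
finger_force: 45.0
```

```bash
python3 st.py
```

```text
time_s 7.35
ee_pos [0.4965 0.1934 0.1835]
eef_rot [1.799868e+02 3.290000e-02 1.521975e+02]
force [-4.4591  0.2384 10.6589]
wrist_torque [-0.1092  0.8435 -0.0552]
finger_gap 0.0132
finger_force 44.9621
q6 -48.90842135901249
```

```bash
python3 - <<'E'
from station import sensors,cams
from h import *
s=cams.snapshot("wrist"); np.savez("pics/w3.npz",**s); im=s["image"]
yaw=np.radians(152.2);u=np.array([np.cos(yaw),np.sin(yaw),0]);n=np.array([-u[1],u[0],0])
for z in(.198,.196,.194,.192,.190,.188):
    c=np.array([.4967,.1933,z]);print(z,[np.round((np.array(proj(s,c+a*.027*u+b*.007*n,True))-[190,160])*6,0) .tolist() for a,b in((1,1),(1,-1))], np.round((np.array(proj(s,np.array([.4967,.1933,z-.03])+.034*u,True))-[190,160])*6).tolist())
cv2.imwrite("pics/w3.png",cv2.resize(im[160:258,190:320],None,fx=6,fy=6,interpolation=cv2.INTER_CUBIC))
E
```

```text
0.198 [[276.0, 439.0], [474.0, 439.0]] [374.0, 210.0]
0.196 [[278.0, 427.0], [472.0, 427.0]] [374.0, 202.0]
0.194 [[279.0, 415.0], [471.0, 415.0]] [374.0, 195.0]
0.192 [[280.0, 403.0], [469.0, 403.0]] [374.0, 188.0]
0.19 [[281.0, 392.0], [468.0, 392.0]] [374.0, 181.0]
0.188 [[283.0, 381.0], [467.0, 381.0]] [374.0, 174.0]
```

View pics/w3.png

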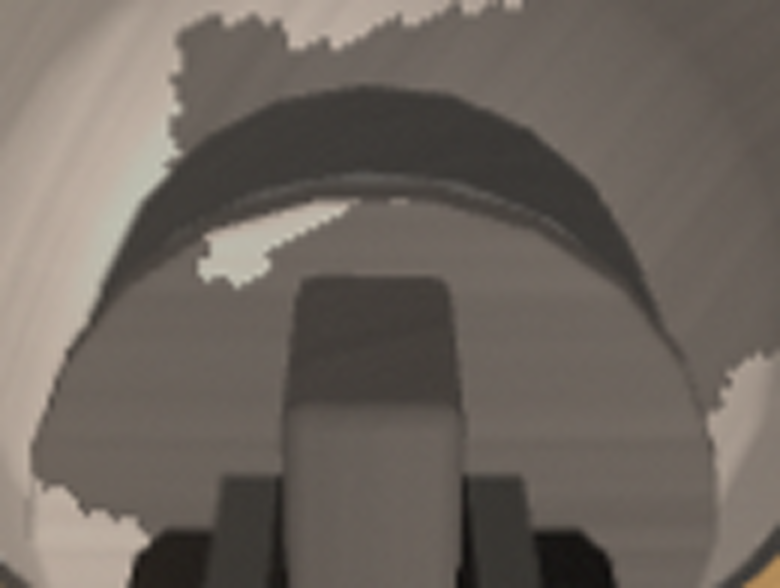

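Emit:
move_arm([
  [[0,0,0,0,0,0],[0,0,0,0,0,0],[0,0,-0.0005,0,0,0],[0,0,-0.001,0,0,0],[0,0,-0.001,0,0,0]],
], newtons=80, fingers=4)

```text
time_s: 8.02
ee_pos: [0.4965, 0.1934, 0.1828]
eef_rot: [180.0, 0.0, 152.2]
force: [-3.8, -0.6, 10.7]
finger_gap: 0.0124
finger_force: 82.6
```

```bash
python3 st.py
```

```text
time_s 8.025
ee_pos [0.4965 0.1934 0.1828]
eef_rot [1.799893e+02 3.300000e-02 1.521989e+02]
force [-3.8149 -0.5559 10.7393]
wrist_torque [-0.0949  0.8911 -0.1336]
finger_gap 0.0124
finger_force 82.5501
q6 -48.90873691815972
```

Emit:
move_arm([
  [[0,0,-0.001,0,0,0],[0,0,-0.002,0,0,0],[0,0,-0.002,0,0,0]],
])

```text
time_s: 8.4
ee_pos: [0.4965, 0.1934, 0.182]
eef_rot: [180.0, 0.0, 152.2]
force: [-5.7, -0.4, 14.8]
finger_gap: 0.0123
finger_force: 83.3
```

```bash
python3 st.py
```

```text
time_s 8.4
ee_pos [0.4965 0.1934 0.182 ]
eef_rot [1.799901e+02 3.740000e-02 1.522012e+02]
force [-5.6826 -0.4076 14.7754]
wrist_torque [-0.2239  1.2029 -0.0485]
finger_gap 0.0123
finger_force 83.3032
q6 -48.90833247481624
```

Emit:
move_arm([
  [[0,0,0,0,0,0.004],[0,0,0,0,0,0.008],[0,0,0,0,0,0.008]],
])

```text
time_s: 8.78
ee_pos: [0.4968, 0.1935, 0.182]
eef_rot: [180.0, 0.1, 153.6]
force: [-5.1, -1.5, 15.2]
finger_gap: 0.0121
finger_force: 83.3
```

```bash
python3 st.py
```

```text
time_s 8.775
ee_pos [0.4968 0.1935 0.182 ]
eef_rot [1.799608e+02 8.080000e-02 1.536477e+02]
force [-5.1234 -1.4806 15.1817]
wrist_torque [-0.2208  1.0446 -0.0571]
finger_gap 0.0121
finger_force 83.2689
q6 -50.35543888243327
```

Emit:
move_arm([
  [[0,0,0,0,0,0.006],[0,0,0,0,0,0.012],[0,0,0,0,0,0.018],[0,0,0,0,0,0.024],[0,0,0,0,0,0.024]],
])

```text
time_s: 9.4
ee_pos: [0.4974, 0.1935, 0.182]
eef_rot: [179.9, 0.2, 158.0]
force: [-2.1, -1.5, 13.2]
finger_gap: 0.0122
finger_force: 83.0
```

```bash
python3 st.py
```

```text
time_s 9.4
ee_pos [0.4974 0.1935 0.182 ]
eef_rot [1.799151e+02 1.738000e-01 1.579641e+02]
force [-2.0537 -1.4746 13.1898]
wrist_torque [-0.0644  0.6164  0.0063]
finger_gap 0.0122
finger_force 82.96
q6 -54.67853658882951
```

Emit:
move_arm([
  [[0,0,0,0,0,0.01],[0,0,0,0,0,0.02],[0,0,0,0,0,0.03],[0,0,0,0,0,0.04],[0,0,0,0,0,0.05],[0,0,0,0,0,0.06],[0,0,0,0,0,0.06]],
])

```text
time_s: 10.28
ee_pos: [0.498, 0.1936, 0.1823]
eef_rot: [179.9, 0.3, 168.8]
force: [-1.1, 0.5, 12.0]
finger_gap: 0.0121
finger_force: 82.9
```

```bash
python3 st.py
```

```text
time_s 10.275
ee_pos [0.498  0.1936 0.1823]
eef_rot [179.9075   0.2757 168.7694]
force [-1.1337  0.5409 11.9689]
wrist_torque [0.0055 0.3211 0.0579]
finger_gap 0.0121
finger_force 82.8519
q6 -65.48609470029429
```

Emit:
move_arm([
  [[0,0,0,0,0,0.01],[0,0,0,0,0,0.02],[-0.001,0,0,0,0,0.03],[-0.001,0,0,0,0,0.04],[-0.001,0,0,0,0,0.05],[-0.001,0,0,0,0,0.06],[-0.001,0,0,0,0,0.07],[-0.001,0,0,0,0,0.08],[-0.001,0,0,0,0,0.08]],
])

```text
time_s: 11.4
ee_pos: [0.4975, 0.1937, 0.1824]
eef_rot: [180.0, 0.3, -176.8]
force: [-0.1, 0.2, 12.1]
finger_gap: 0.0126
finger_force: 82.8
```

```bash
python3 st.py
```

```text
time_s 11.4
ee_pos [0.4975 0.1937 0.1824]
eef_rot [ 179.9715    0.3431 -176.8287]
force [-0.1107  0.1951 12.0521]
wrist_torque [0.0302 0.1401 0.051 ]
finger_gap 0.0126
finger_force 82.8298
q6 -79.86636086988743
```

Emit:
move_arm([
  [[0,0,0,0,0,0.01],[0,0,0,0,0,0.02],[0,0,0,0,0,0.03],[0,0,0,0,0,0.04],[0,0,0,0,0,0.05],[0,0,0,0,0,0.06],[0,0,0,0,0,0.07],[0,0,0,0,0,0.08],[0,0,0,0,0,0.088],[0,0,0,0,0,0.088]],
])

```text
time_s: 12.65
ee_pos: [0.4974, 0.1936, 0.1824]
eef_rot: [-179.9, 0.3, -161.0]
force: [-0.9, 0.4, 11.5]
finger_gap: 0.0124
finger_force: 82.8
```

```bash
python3 st.py
```

```text
time_s 12.65
ee_pos [0.4974 0.1936 0.1824]
eef_rot [-179.9324    0.328  -160.9933]
force [-0.9027  0.4395 11.5085]
wrist_torque [-0.0409  0.1508 -0.0321]
finger_gap 0.0124
finger_force 82.8397
q6 -95.70317512452712
```

Emit:
move_arm([
  [[0,0,0,0,0,0.008],[0,0,0,0,0,0.016],[0,0,0,0,0,0.022],[0,0,0,0,0,0.022]],
])

```text
time_s: 13.15
ee_pos: [0.4974, 0.1936, 0.1824]
eef_rot: [-179.9, 0.3, -157.0]
force: [-0.6, 0.2, 10.8]
finger_gap: 0.0125
finger_force: 82.8
```

```bash
python3 st.py
```

```text
time_s 13.15
ee_pos [0.4974 0.1936 0.1824]
eef_rot [-179.9086    0.3179 -157.0349]
force [-0.6302  0.2264 10.7913]
wrist_torque [-0.046   0.1632  0.0312]
finger_gap 0.0125
finger_force 82.8397
q6 -99.66103202858139
```

Emit:
move_arm([
  [[0,0,0,0,0,0.005],[0,0,0,0,0,0.01],[0,0,0,0,0,0.01]],
])

```text
time_s: 13.52
ee_pos: [0.4974, 0.1936, 0.1824]
eef_rot: [-179.9, 0.3, -155.2]
force: [-0.7, 0.1, 11.1]
finger_gap: 0.0123
finger_force: 82.8
```

```bash
python3 st.py
```

```text
time_s 13.525
ee_pos [0.4974 0.1936 0.1824]
eef_rot [-179.8976    0.3155 -155.2384]
force [-0.6771  0.1038 11.0913]
wrist_torque [-0.0238  0.1991 -0.017 ]
finger_gap 0.0123
finger_force 82.8396
q6 -101.45880709261608
```

Emit:
move_arm([
  [[0,0,0.003,0,0,0],[0,0,0.006,0,0,0],[0,0,0.009,0,0,0],[0,0,0.012,0,0,0],[0,0,0.014,0,0,0],[0,0,0.014,0,0,0]],
])

```text
time_s: 14.28
ee_pos: [0.4962, 0.1933, 0.1907]
eef_rot: [-179.9, 0.1, -155.3]
force: [3.2, 0.2, 4.5]
finger_gap: 0.0121
finger_force: 81.7
```

```bash
python3 st.py
```

```text
time_s 14.275
ee_pos [0.4962 0.1933 0.1907]
eef_rot [-1.799456e+02  1.257000e-01 -1.552668e+02]
force [3.1809 0.2115 4.4776]
wrist_torque [ 0.093  -0.5589  0.0115]
finger_gap 0.0121
finger_force 81.6766
q6 -101.43943057581087
```

Emit:
move_arm([
  [[0,0,0.002,0,0,0],[0,0,0.004,0,0,0],[0,0,0.006,0,0,0],[0,0,0.006,0,0,0]],
])

```text
time_s: 14.78
ee_pos: [0.4944, 0.193, 0.1938]
eef_rot: [180.0, -0.2, -155.3]
force: [-0.9, -1.6, -1.3]
finger_gap: 0.0124
finger_force: 81.6
```

```bash
python3 st.py
```

```text
time_s 14.775
ee_pos [0.4944 0.193  0.1938]
eef_rot [ 1.799844e+02 -1.798000e-01 -1.552760e+02]
force [-0.9498 -1.6181 -1.3031]
wrist_torque [-0.2242  0.3567  0.0072]
finger_gap 0.0124
finger_force 81.583
q6 -101.42375535914472
```

Emit:
move_arm([
  [[0.001,0,0.003,0,0,0],[0.002,0,0.006,0,0,0],[0.002,0,0.009,0,0,0],[0.002,0,0.009,0,0,0]],
])

```text
time_s: 15.28
ee_pos: [0.4967, 0.1929, 0.2022]
eef_rot: [-180.0, -0.1, -155.3]
force: [-4.0, -4.4, -1.1]
finger_gap: 0.0119
finger_force: 81.6
```

```bash
python3 st.py
```

```text
time_s 15.275
ee_pos [0.4967 0.1929 0.2022]
eef_rot [-1.799749e+02 -8.500000e-02 -1.552861e+02]
force [-3.9817 -4.3738 -1.1306]
wrist_torque [-0.7842  0.8006  0.0086]
finger_gap 0.0119
finger_force 81.6237
q6 -101.46174864191823
```

Emit:
move_arm([
  [[-0.001,-0.001,0.001,0,0,0],[-0.0015,-0.0015,0.004,0,0,0],[-0.0015,-0.0015,0.007,0,0,0],[-0.0015,-0.0015,0.01,0,0,0],[-0.0015,-0.0015,0.01,0,0,0]],
])

```text
time_s: 15.9
ee_pos: [0.4962, 0.1923, 0.2107]
eef_rot: [-180.0, 0.1, -155.3]
force: [-0.5, -1.1, -1.2]
finger_gap: 0.0122
finger_force: 81.6
```

```bash
python3 st.py
```

```text
time_s 15.9
ee_pos [0.4962 0.1923 0.2107]
eef_rot [-1.799976e+02  7.420000e-02 -1.552773e+02]
force [-0.5096 -1.0535 -1.2484]
wrist_torque [-0.008  -0.0367  0.0464]
finger_gap 0.0122
finger_force 81.5956
q6 -101.56025027680286
```

Emit:
move_arm([
  [[0,0,0.02,0,0,0],[0,0,0.05,0,0,0],[0,-0.02,0.075,0,0,0],[-0.005,-0.06,0.085,0,0,0],[-0.01,-0.11,0.085,0,0,0],[-0.016,-0.165,0.085,0,0,0],[-0.022,-0.22,0.085,0,0,0],[-0.028,-0.275,0.085,0,0,0],[-0.034,-0.33,0.085,0,0,0],[-0.04,-0.38,0.085,0,0,0],[-0.044,-0.42,0.085,0,0,0],[-0.047,-0.445,0.085,0,0,0]],
])

```text
time_s: 17.4
ee_pos: [0.4575, -0.1662, 0.2792]
eef_rot: [-179.9, 0.0, -155.4]
force: [1.4, 0.8, -1.6]
finger_gap: 0.0123
finger_force: 81.6
```

Emit:
move_arm([
  [[0,-0.013,-0.01,0,0,0],[0,-0.019,-0.04,0,0,0],[0,-0.019,-0.07,0,0,0],[0,-0.019,-0.1,0,0,0],[0,-0.019,-0.12,0,0,0],[0,-0.019,-0.12,0,0,0],[0,-0.019,-0.12,0,0,0]],
])

```text
time_s: 18.27
ee_pos: [0.4587, -0.1793, 0.1832]
eef_rot: [-179.9, 0.1, -155.3]
force: [-0.1, 0.3, -1.4]
finger_gap: 0.0121
finger_force: 81.6
```

```bash
python3 st.py; python3 - <<'E'
from station import cams
from h import *
o=[]
for n,(x,y,w,h) in(("top",(260,170,130,110)),("scene",(120,120,130,110)) ,):
    s=cams.snapshot(n); np.savez(f"pics/{n}5.npz",**s); o.append(cv2.resize(s["image"][y:y+h,x:x+w],(390,330)))
cv2.imwrite("pics/m5.png",np.hstack(o))
E
```

```text
time_s 18.275
ee_pos [ 0.4587 -0.1793  0.1832]
eef_rot [-1.799227e+02  5.560000e-02 -1.552710e+02]
force [-0.1238  0.2914 -1.3782]
wrist_torque [-0.0354  0.0086 -0.0131]
finger_gap 0.0121
finger_force 81.5848
q6 -144.74507646708145
```

View pics/m5.png

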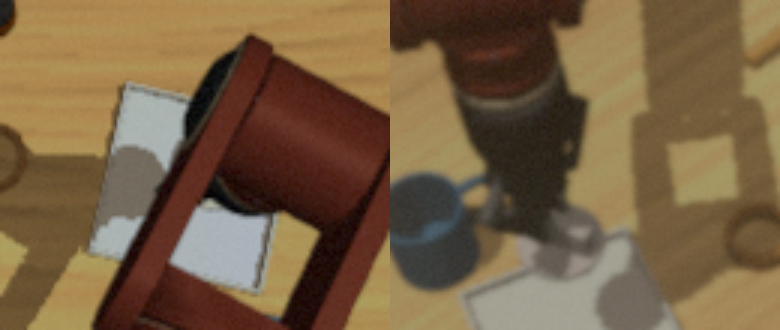

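Emit:
move_arm([
  [[0,0,-0.03,0,0,0],[0,0,-0.06,0,0,0],[0,0,-0.09,0,0,0],[0,0,-0.115,0,0,0],[0,0,-0.13,0,0,0],[0,0,-0.14,0,0,0],[0,0,-0.146,0,0,0],[0,0,-0.146,0,0,0]],
])

```text
time_s: 19.38
ee_pos: [0.4583, -0.1792, 0.0655]
eef_rot: [-180.0, 0.0, -155.3]
force: [-0.8, 0.1, -1.8]
finger_gap: 0.0122
finger_force: 81.6
```

Emit:
move_arm([
  [[0,0,-0.002,0,0,0],[0,0,-0.004,0,0,0],[0,0,-0.006,0,0,0],[0,0,-0.006,0,0,0]],
])

```text
time_s: 19.88
ee_pos: [0.4581, -0.179, 0.0604]
eef_rot: [180.0, -0.0, -155.3]
force: [0.3, 1.0, -1.7]
finger_gap: 0.0117
finger_force: 81.6
```

Emit:
move_arm([
  [[0,0,-0.001,0,0,0],[0,0,-0.002,0,0,0],[0,0,-0.003,0,0,0],[0,0,-0.003,0,0,0]],
])

```text
time_s: 20.38
ee_pos: [0.4583, -0.1792, 0.0585]
eef_rot: [-180.0, -0.0, -155.3]
force: [-1.7, 1.2, 2.2]
finger_gap: 0.0122
finger_force: 82.1
```

Emit:
move_arm([
  [[0,0,0,0,0,0],[0,0,0,0,0,0],[0,0,0,0,0,0],[0,0,0,0,0,0]],
], newtons=20, fingers=22)

```text
time_s: 20.88
ee_pos: [0.4583, -0.1791, 0.0581]
eef_rot: [-180.0, 0.0, -155.3]
force: [0.1, 0.5, 0.5]
finger_gap: 0.0218
finger_force: 0.0
```

Emit:
move_arm([
  [[0,0,0,0,0,0],[0,0,0,0,0,0],[0,0,0.003,0,0,0],[0,0,0.01,0,0,0],[0,0,0.03,0,0,0],[0,0,0.07,0,0,0],[0,0,0.12,0,0,0],[0,0,0.18,0,0,0],[0,0,0.22,0,0,0],[0,0,0.22,0,0,0]],
], fingers=50)

```text
time_s: 22.12
ee_pos: [0.4599, -0.18, 0.2391]
eef_rot: [-179.6, 0.3, -155.3]
force: [0.3, -0.2, -0.7]
finger_gap: 0.05
finger_force: 0.0
```

```bash
python3 st.py; python3 - <<'E'
from station import cams
from h import *
o=[]
for n,(x,y,w,h) in(("wrist",(100,60,312,324)),("scene",(120,120,130,135)) ,):
    s=cams.snapshot(n); np.savez(f"pics/{n}6.npz",**s); o.append(cv2.resize(s["image"][y:y+h,x:x+w],(390,405)))
cv2.imwrite("pics/m6.png",np.hstack(o))
E
```

```text
time_s 22.125
ee_pos [ 0.4599 -0.18    0.2391]
eef_rot [-179.601     0.2835 -155.2766]
force [ 0.3044 -0.1607 -0.7008]
wrist_torque [0.024  0.0371 0.0111]
finger_gap 0.05
finger_force 0.0
q6 -144.7399355368862
```

View pics/m6.png

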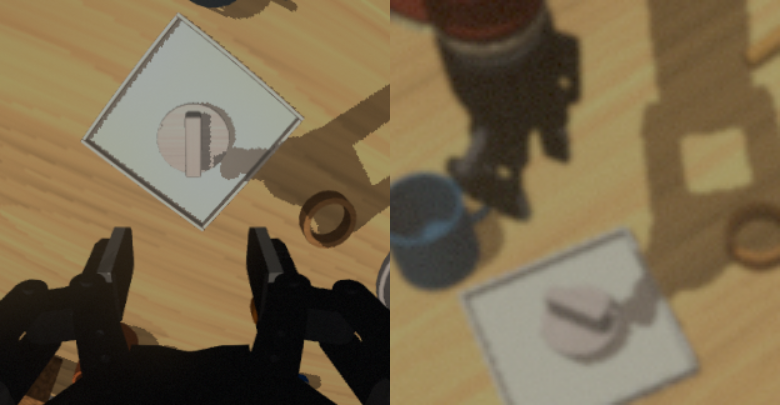

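The cap stands upright in the middle of the tray: its plate is a circle at about (195,138) in the left panel, with the bar upright. The gripper is clear of it.

```bash
python3 -c "
from station import ticket
print(ticket.close_job())"
```

```text
the job is handed in; nothing more can be done
None
```

I opened the pot in the order asked: cap turned to its first stop, then pressed down, turned past it and lifted off. It now stands upright in the tray, and the job was handed in at about 22 s; no verdict came back.

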